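# Index the fan wheel one hole on

### The arm

A 6-joint arm with a two-finger parallel gripper is mounted at the origin on the work surface. World frame = base frame: x ahead of the robot, y to its left, z up, the work surface at z = 0. Lengths are in mm, angles in rad, forces in N, time in s.
With the tool pointing down it reaches from about 275 to 1000 mm from the base axis. Payload 8.4 kg.
Tool frame: the origin (TCP) lies midway between the tips of the shut fingers; the grasp point (between the pads) lies 19 mm behind it (r.grip_point_offset is the distance from the TCP to the grasp point, in mm); z points along the fingers, y is the line along which they close (so a half turn about z gives the same grasp; the last joint's range is limited). The gripper opens to 85 mm and grips with 20 to 120 N. Pads are 22 mm wide; open, the fingers measure 114 mm over their backs; the gripper's body (76 mm by 85 mm) begins 54 mm behind the grasp point. The pads swing forward as they close: fully open they stand 13 mm farther back than shut.
Start: joints at [1.321, 0.353, 1.633, -0, 1.155, -0.002], TCP at [153.293, 605.912, 231.281] pointing down, gripper open.
Joint ranges: [-2.63, 2.63], [-0.92, 2.1], [0.06, 2.66], [-1.3, 4.44], [0, 2.69], [-3.02, 3.02]. Speed limits (rad/s): [2.22, 2.22, 2.79, 3.14, 3.14, 3.14].

### API

Orientations are given as [roll, pitch, yaw] about the fixed x, y, z axes, in that order (R = Rz(yaw) Ry(pitch) Rx(roll)).
In Python, from rig import r gives the robot as it stands. The module is installed in compiled form; this text tells all that it offers.
- The arm moves only by the shell command python3 -m creep 'ROWS' [FORCE]. ROWS is text: rows parted by semicolons, each of 7 numbers parted by spaces: the turn, a rotation vector about the tool's x, y, z in degrees, then the shift along the tool's x, y, z in m, then the closure in counts, from 0 (fully open) to 255 (shut). A call has 1 to 8 rows; each row is the pose to reach, as a shift and turn from the pose commanded when the call began, along the tool's axes at that moment; what a row does not reach only later rows make up. A row lasts 1/8 s, in which the tool goes at most 62.5 mm and 10.7 degrees, less where a joint would pass 70% of its speed; a pose out of reach is approached as far as the arm can. A call with a gripper value outside its range is refused whole. The fingers move at their own pace and stop on an object; FORCE is the grip in N (left out, the last holds). Time passes only in rows, so rows that repeat a pose let the fingers close. It gives the time, the measured TCP pose, the force, the opening and the grip force at its end, in the units of the state.
- r.sense(): the state, without advancing time (a new reading comes with each control period).
- r.grab_frame(name): name is "side" or "top"; returns a dict with "img" (384x512x3 uint8, red, green, blue), "range_z" (384x512 float32, mm along the optical axis (not along the pixel's ray), 0 where there is no reading), "K" (3x3 intrinsics, pixels), "D" ([k1, k2, p1, p2, k3] as OpenCV has them; the pictures are not rectified), "world_from_camera" (4x4, takes a point from camera to world coordinates). Camera axes: x right, y up, looking along -z (the intrinsics and any distortion apply to the point x, -y, -z); pixel columns grow to the right and rows downward; lengths in mm; the calibration is good to about 2 mm. A picture is of the moment at which its call begins.
- r.sign_off(): hands the job in; it is judged then, once.
The state is a dict: "clock": time; "qpos": joint angles; "qvel": joint speeds; "joint_efforts": joint torques, N m; "eef_pos": TCP position; "tcp_rot": TCP orientation; "contact_force": force on the tool from outside, world axes, zero at the start; "wrist_torque": the same for the moment, N m; "opening": opening from 0.0 (shut) to 1.0 (fully open); "grasp_force": force on a finger pad.
Only numpy, scipy, OpenCV 4.12 (cv2) and the standard library are available. Lean on these libraries where they do the work, as an engineer would, in place of code of your own. Each camera call takes 0.05 s, during which the arm holds its last target. There are 200 camera calls.

### The job

The fan wheel on the indexing fixture is due for its next screw: hook a fingertip under the pull ring of the spring pin on the fixture's arm, lift the pin clear, swing the arm one hole clockwise (seen from above), and let go so that the pin springs fully home in that next hole. Do it gently, hooking the ring rather than pinching it; do not carry the arm on past that hole or turn it the other way. Keep off the white wheel, and leave everything else on the bench where it is.

Things in the scene. Friction and masses are not known exactly. Their poses are not given: they have to be found in the camera images.
- spindle (a point): Axis of the indexing fixture: a steel index plate 460 mm across and 12 mm thick on a grey cast foot fixed to the bench. This point is on the upright axis at the plate's top, 40 mm above the bench. The plate has 15 holes 24 degrees (0.419 rad) apart on a circle of 205 mm radius. x axis: level, from the pin's start hole to the axis; z up.
- index_arm (a joint): The arm, a grey bar 34 mm wide, top 56 mm above the bench, from under the wheel to 245 mm from the spindle, with the spring pin near its end. Value in rad: 0 at the start hole, growing clockwise seen from above, 0.419 at the next hole. Friction about 0.12 N m (under 1 N at the ring): it stays where left when the pin is out. The wheel turns with it.
- index_pin (a joint): Lift of the spring pin in m: 0 home in a hole, 0.020 at its stop. Pin 10 mm thick, round nose, 9 mm deep in the hole (11.5 mm wide), so it clears the plate above 0.009. Let go between holes it rides on the plate at 0.009 and drops in by itself when a hole comes under it. Spring and weight pull it down with about 5 N at home, 8 N at the stop.
- ring_center (a point): Centre of the pull ring, an upright rigid round steel ring on top of the pin: inside diameter 48 mm, outside 60 mm, wire 6 mm. 205 mm from the spindle axis; pin home: centre 127 mm, top of the opening 151 mm, ring's top 157 mm above the bench. Rises with the pin, swings with the arm. Site x: level, through the opening towards the spindle; y along the ring's plane; z up.
- next_hole (a point): Mouth of the next hole clockwise, in the plate's top, where the pin must end.
- pull_ring: The pull ring as a solid (origin and axes as point ring_center) with a collar 17 mm across under it; below stands the pin's barrel, 26 mm across, top 92 mm above the bench. The side away from the spindle is free; the wheel's rim is 65 mm behind the ring.
- fan_wheel: The white moulded fan wheel clamped on the fixture, 280 mm across with 15 upright vanes, from 60 to about 100 mm above the bench, its nut to 118 mm; origin under its middle, on the spindle axis, 60 mm above the bench. It is not to be touched.
- air_driver: Bystander: straight pneumatic screwdriver, 210 mm long, 36 mm thick, lying on the bench left of the fixture; origin under its middle.
- screw_tin: Bystander: open steel tray of screws, 100 x 75 x 26 mm high, beside the plate on the robot's side; origin under its middle.
- bit_block: Bystander: black block with driver bits, 32 x 75 x 40 mm high, left of the plate; origin under its middle.
- spare_hub: Bystander: loose white plastic hub, 60 mm across, 34 mm high, right of the plate; origin under its middle.
- spanner: Bystander: spanner 190 mm long, lying right of the fixture; origin under its middle.
- lock_bottle: Bystander: small white bottle, 38 mm across, 100 mm high, standing front left; origin under its middle.
- tape_roll: Bystander: roll of paper tape, 84 mm across, 30 mm high, lying front right; origin under its middle.
- mug: Bystander: blue mug 80 mm across, 90 mm high, far left; origin under its middle.

How it is judged:
By the outcome, as a careful person would: the job done as asked, in the order asked, and still so for the second after the job is handed in, with the robot touching nothing.
It also fails if it takes over 42 s, if anything falls off the work surface, if the arm or the gripper's body presses on something with over 40 N, if the wrist force passes 120 N, or if a joint passes its speed limit or range.

## Working session

There is one attempt and no reset: what is moved stays moved. The work goes in short steps, Python scripts to look and compute and a shell command to move; the robot and the scene stay as the last step left them, time stands still between calls to the robot, and variables do not carry over. Pictures are saved under pics/ and viewed, at most 10 in all, crops included, and the job is handed in when it is done.

```bash
mkdir -p pics
python3 - <<'E'
from rig import r
import cv2,numpy as np
for n in("side","top"):
    f=r.grab_frame(n); cv2.imwrite(f"pics/{n}0.png",f["img"][:,:,::-1]); np.savez(f"{n}0.npz",**f)
    print(n,f["world_from_camera"].round(3).tolist(),f["K"].tolist(),f["D"])
print(r.sense())
E
```

```text
side [[0.881, 0.293, -0.372, 20.236], [-0.473, 0.58, -0.663, -949.476], [0.022, 0.76, 0.649, 1116.466], [0.0, 0.0, 0.0, 1.0]] [[465.5696096794196, 0.0, 256.10439187715673], [0.0, 465.5696096794196, 192.83890231151963], [0.0, 0.0, 1.0]] [0.03717628 0.         0.         0.         0.        ]
top [[-0.016, 0.997, -0.074, 467.137], [-1.0, -0.016, -0.003, 66.711], [-0.005, 0.073, 0.997, 1599.981], [0.0, 0.0, 0.0, 1.0]] [[469.3802984908979, 0.0, 258.0921479046745], [0.0, 469.3802984908979, 193.11399644839221], [0.0, 0.0, 1.0]] [-0.06998828  0.          0.          0.          0.        ]
{'clock': 0.1, 'qpos': array([ 1.32063490e+00,  3.53607688e-01,  1.63406692e+00, -1.34591103e-05,
        1.15518115e+00, -2.37343371e-03]), 'qvel': array([ 0.00125468, -0.00266613, -0.00269984, -0.0003945 ,  0.00039529,
       -0.00133424]), 'joint_efforts': array([-4.74552908e-04, -6.06362987e+01, -3.42821395e+01,  1.05803869e-05,
        3.93629933e-03,  6.74140074e-05]), 'eef_pos': array([153.16983623, 605.50005743, 230.61569627]), 'tcp_rot': array([-3.14032952e+00,  9.30850376e-06,  2.89381010e+00]), 'contact_force': array([-0.16021799,  0.74179238, -0.48566258]), 'wrist_torque': array([ 0.00977185,  0.04789175, -0.04694155]), 'grasp_force': 0.0, 'opening': 0.9996530721957324}
```

View pics/side0.png

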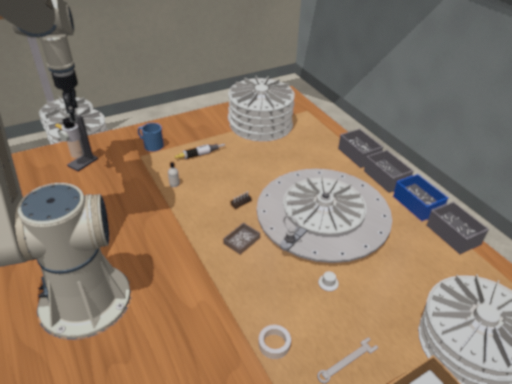

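View pics/top0.png

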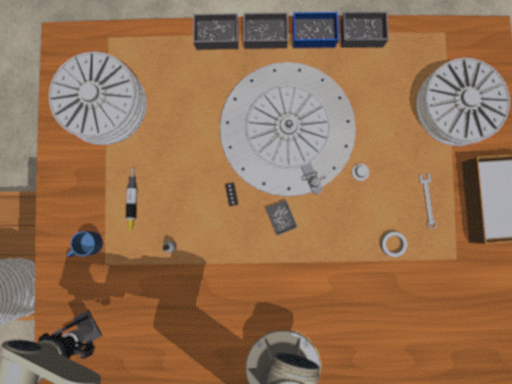

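The side view shows the fixture at about (325,213) with the ring near (291,237). The top view has the plate centre near (288,126) and the arm end and ring near (311,180). Next I'll measure with depth.

```bash
cat > h.py <<'E'
import numpy as np,cv2
def cloud(f):
    h,w=f["range_z"].shape; u,v=np.meshgrid(np.arange(w),np.arange(h))
    p=cv2.undistortPoints(np.stack([u,v],-1).reshape(-1,1,2).astype(float),f["K"],f["D"]).reshape(h,w,2)
    z=f["range_z"]; P=np.stack([p[...,0]*z,-p[...,1]*z,-z],-1); T=f["world_from_camera"]
    W=P@T[:3,:3].T+T[:3,3]; W[z==0]=np.nan; return W
def proj(f,X):
    T=f["world_from_camera"]; c=(np.atleast_2d(X)-T[:3,3])@T[:3,:3]; c=c*[1,-1,-1]
    return cv2.projectPoints(c,np.zeros(3),np.zeros(3),f["K"],f["D"])[0].reshape(-1,2)
E
python3 - <<'E'
import numpy as np,cv2
from h import *
from scipy.optimize import least_squares
for n in("side","top"):
    f=dict(np.load(n+"0.npz")); W=cloud(f)
    x,y,z=W[...,0],W[...,1],W[...,2]
    c=np.array([690,0.])
    m=(abs(z-40)<6)&(np.hypot(x-690,y)<330)
    cc,r_=cv2.minEnclosingCircle(W[m][:,:2].astype(np.float32)); print(n,m.sum(),cc,r_,np.median(z[m]))
    cont=max(cv2.findContours((m*255).astype(np.uint8),0,cv2.CHAIN_APPROX_NONE)[0],key=len)[:,0]
    E=W[cont[:,1],cont[:,0],:2]
    s=least_squares(lambda q:np.hypot(E[:,0]-q[0],E[:,1]-q[1])-q[2],[*cc,230],loss='soft_l1',f_scale=2); print(s.x)
    c=s.x[:2]; d=np.hypot(x-c[0],y-c[1])
    m=(z>65)&(z<200)&(d>150)&(d<240)
    print(np.round(np.c_[W[m],np.argwhere(m)[:,::-1]]).astype(int).tolist()[::2] if m.sum()<160 else m.sum())
    I=f["img"][:,:,::-1]
    u,v=(292,225) if n=="side" else (308,172)
    cv2.imwrite(f"pics/{n}c.png",cv2.resize(I[v-45:v+45,u-50:u+50],None,fx=6,fy=6,interpolation=2))
E
```

```text
side 5351 (733.8762817382812, -21.185171127319336) 290.70025634765625 41.836395688865196
[795.10191727 -32.73392512 219.05728261]
200
top 7534 (734.5360717773438, -17.750011444091797) 289.8985290527344 40.37130389043773
[798.24851741 -25.3362714  218.65256166]
[[625, -131, 146, 323, 176], [621, -127, 152, 322, 177], [622, -135, 144, 324, 177], [625, -113, 87, 315, 178], [625, -120, 83, 317, 178], [618, -124, 150, 321, 178], [618, -130, 152, 323, 178], [624, -106, 66, 312, 179], [621, -110, 89, 314, 179], [619, -114, 108, 316, 179], [614, -114, 162, 318, 179], [614, -120, 156, 320, 179], [619, -133, 112, 322, 179], [618, -106, 93, 313, 180], [612, -105, 152, 315, 180], [611, -111, 157, 317, 180], [611, -117, 156, 319, 180], [616, -101, 79, 311, 181], [609, -99, 151, 313, 181], [609, -105, 153, 315, 181], [608, -111, 155, 317, 181], [614, -125, 92, 319, 181], [614, -99, 66, 310, 182], [606, -96, 151, 312, 182], [606, -102, 150, 314, 182], [610, -114, 108, 316, 182], [610, -120, 108, 318, 182], [604, -88, 137, 309, 183], [603, -93, 146, 311, 183], [607, -104, 106, 313, 183], [607, -111, 105, 315, 183], [607, -117, 106, 317, 183], [608, -125, 95, 319, 183], [601, -91, 139, 310, 184], [603, -100, 113, 312, 184], [605, -109, 94, 314, 184], [605, -115, 93, 316, 184], [604, -121, 97, 318, 184], [599, -89, 123, 309, 185], [604, -105, 72, 312, 185], [601, -108, 98, 314, 185], [602, -116, 86, 316, 185], [604, -125, 66, 318, 185], [601, -108, 69, 313, 186], [599, -113, 83, 315, 186], [600, -121, 68, 317, 186], [598, -105, 65, 312, 187], [597, -115, 66, 315, 187], [597, -122, 67, 317, 187]]
```

View pics/sidec.png

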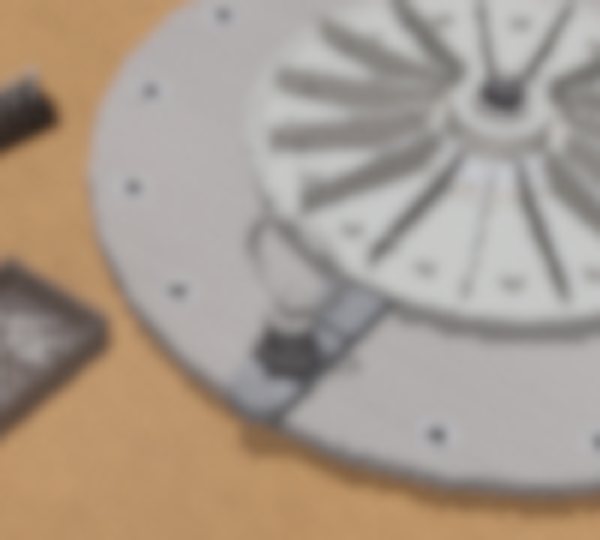

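View pics/topc.png

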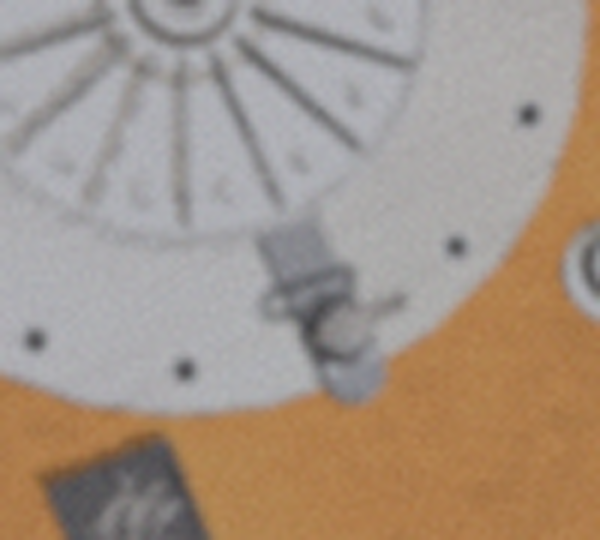

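The side crop shows the ring at full pixel (289,226), with its barrel and arm under it. The top crop shows the ring at about (310,177), the next hole clockwise at about (288.7,188.7), and further holes at (263.8,183.7), (334,168) and (346,146). I'll fit the hole circle from both views, and test the tool's turning sign with a small move.

```bash
python3 - <<'E'
import numpy as np
from h import *
from scipy.optimize import least_squares
T=dict(np.load("top0.npz"));S=dict(np.load("side0.npz"))
# centre of crop pixel -> full pixel (resize offset)
c=lambda L,o:np.array(L)/6.-.5+.5/6+np.array(o)
ht=c([(184,370),(35,340),(457,246),(528,114)],(258,127)); kt=[1,2,-1,-2]
hs=c([(178,291),(133,187),(150,91),(223,15),(436,434)],(242,180)); ks=[1,2,3,4,-1]
def hole(q,k):
    a=q[2]-np.array(k)*np.radians(24); return np.c_[q[0]+205*np.cos(a),q[1]+205*np.sin(a),0*a+40]
for nm,use in(("top",(1,0)),("side",(0,1)),("both",(1,1))):
    g=lambda q:np.r_[use[0]*(proj(T,hole(q,kt))-ht).ravel(),use[1]*(proj(S,hole(q,ks))-hs).ravel()]
    s=least_squares(g,[798,-25,np.radians(205)]);print(nm,s.x[:2].round(1),np.degrees(s.x[2]).round(2),np.abs(s.fun).max().round(2), "start",hole(s.x,[0,1]).round(1).tolist())
E
python3 -m creep '0 0 0 0 0 -0.03 255; 0 0 0 0 0 -0.06 255; 0 8 0 0 0 -0.06 255; 0 8 0 0 0 -0.06 255'
python3 -c "
from rig import r
s=r.sense();print(s['qpos'].round(3),s['eef_pos'].round(1),s['tcp_rot'].round(3))"
```

```text
top [801.8 -30.3] 203.73 0.2 start [[614.2, -112.8, 40.0], [596.8, -29.3, 40.0]]
side [803.2 -28.3] 203.79 0.14 start [[615.7, -111.0, 40.0], [598.2, -27.6, 40.0]]
both [802.4 -29.7] 203.68 0.4 start [[614.6, -112.1, 40.0], [597.4, -28.6, 40.0]]
clock: 0.6
eef_pos: [154.7, 605.4, 291.0]
tcp_rot: [-3.141, -0.14, 2.891]
contact_force: [0.1, -0.8, -1.0]
opening: 0.141
grasp_force: 0.0
[ 1.242  0.31   1.567  0.145  1.279 -0.121] [154.7 605.4 291. ] [-3.141 -0.14   2.891]
```

```bash
python3 -m creep '0 9 0 0 0 -0.02 255; 0 18 0 0 0 -0.04 255; 0 27 0 0 0 -0.06 255; 0 36 0 0 0 -0.08 255; 0 45 0 0 0 -0.08 255; 0 54 0 0 0 -0.08 255; 0 54 0 0 0 -0.08 255'
cat > kin.py <<'E'
import numpy as np
from scipy.spatial.transform import Rotation as R
from scipy.optimize import least_squares
def fk(q,p):
    h,x0,a,ax,b,t,o=p
    A=R.from_euler('z',q[0])*R.from_euler('y',q[1]); B=A*R.from_euler('y',q[2]); C=B*R.from_euler('z',q[3])*R.from_euler('y',q[4])*R.from_euler('z',q[5]+o)
    return R.from_euler('z',q[0]).apply([x0,0,h])+A.apply([0,0,a])+B.apply([ax,0,b])+C.apply([0,0,t]),C
E
python3 - <<'E'
from rig import r
from kin import *
s=r.sense(); 
D=[([1.32063,.3536077,1.634067,0,1.15518,-.002373],[153.17,605.5,230.6],[-3.1403,0,2.8938]),([1.242,.31,1.567,.145,1.279,-.121],[154.7,605.4,291],[-3.141,-.14,2.891]),(s['qpos'].tolist(),s['eef_pos'].tolist(),s['tcp_rot'].tolist())]
print(D[2])
f=lambda p:np.concatenate([np.r_[fk(q,p)[0]-e,300*(fk(q,p)[1].inv()*R.from_euler('xyz',w)).as_rotvec()] for q,e,w in D]+[[.02*p[1],.02*p[3]]])
S=least_squares(f,[350,0,495,0,495,350,1.57]);print(S.x.round(3),np.abs(S.fun).max());np.save('p.npy',S.x)
E
```

```text
clock: 1.48
eef_pos: [164.4, 602.1, 366.7]
tcp_rot: [-3.123, -1.082, 2.877]
contact_force: [-0.3, -0.8, 0.0]
opening: 0.001
grasp_force: 0.0
([0.8550120513336545, 0.509001522674754, 1.499730389242254, 0.9231420847277604, 1.735880474428231, -0.6032906688765433], [164.35853349972749, 602.1087755101216, 366.66871104048914], [-3.1231917954876525, -1.0822497135842872, 2.87658768513873])
[289.156  -6.473 573.048  54.84  498.024 344.716   1.571] 1.483070407216644
```

```bash
cat >> kin.py <<'E'
P=np.load('p.npy') if __import__('os').path.exists('p.npy') else None
LO=np.array([-2.63,-.92,.06,-1.3,0,-3.02]);HI=np.array([2.63,2.1,2.66,4.44,2.69,3.02])
def orient(yaw,th,roll):  # tool z at azimuth yaw, th below level; roll 0: tool y level; degrees
    y,t=np.radians([yaw,th]); z=np.array([np.cos(y)*np.cos(t),np.sin(y)*np.cos(t),-np.sin(t)])
    Y=np.array([-np.sin(y),np.cos(y),0]); return R.from_matrix(np.c_[np.cross(Y,z),Y,z])*R.from_euler('z',roll,degrees=True)
def ik(pos,C,q0):
    f=lambda q:np.r_[fk(q,P)[0]-pos,300*(fk(q,P)[1].inv()*C).as_rotvec()]
    s=least_squares(f,np.clip(q0,LO+.01,HI-.01),bounds=(LO,HI)); return s.x,np.abs(s.fun).max()
E
python3 - <<'E'
from kin import *
for yaw,pos in((23.7,[614.6,-112.1]),(-.3,[597.4,-28.6])):
  d=np.array([np.cos(np.radians(yaw)),np.sin(np.radians(yaw))])
  for th in(0,15,30):
    for roll in(0,90,180,270):
      c,e=min((ik(np.r_[np.array(pos)+20*d,127],orient(yaw,th,roll),q0) for q0 in([0,-.3,2.4,3,1,0],[-.3,0,2.,2.2,1,1.5],[-.3,0,2.2,2.2,1,-1.5])),key=lambda a:a[1])
      print(yaw,th,roll,c.round(2),round(e,1))
E
```

```text
23.7 0 0 [-0.65  0.95  2.2   2.08  1.57  1.56] 0.0
23.7 0 90 [-0.64  0.99  2.23  2.11  1.63  3.02] 17.3
23.7 0 180 [-0.65  0.95  2.2   2.08  1.57 -1.58] 0.0
23.7 0 270 [-0.65  0.95  2.2   2.08  1.57 -0.01] 0.0
23.7 15 0 [-0.63  0.73  2.24  2.05  1.23  1.73] 0.0
23.7 15 90 [-0.63  0.73  2.24  2.05  1.23 -2.99] 0.0
23.7 15 180 [-0.63  0.73  2.24  2.05  1.23 -1.42] 0.0
23.7 15 270 [-0.63  0.73  2.24  2.05  1.23  0.15] 0.0
23.7 30 0 [-0.56  0.54  2.22  1.93  0.87  1.99] 0.0
23.7 30 90 [-0.56  0.54  2.22  1.93  0.87 -2.72] 0.0
23.7 30 180 [-0.56  0.54  2.22  1.93  0.87 -1.15] 0.0
23.7 30 270 [-0.56  0.54  2.22  1.93  0.87  0.42] 0.0
-0.3 0 0 [-0.1   1.04  2.43  3.04  1.9   1.54] 0.0
-0.3 0 90 [-0.17  1.05  2.43  2.93  1.92  3.02] 15.3
-0.3 0 180 [-0.1   1.04  2.43  3.04  1.9  -1.6 ] 0.0
-0.3 0 270 [-0.1   1.04  2.43  3.04  1.9  -0.03] 0.0
-0.3 15 0 [-0.09  0.75  2.48  3.05  1.4   1.56] 0.0
-0.3 15 90 [-0.11  0.78  2.48  3.04  1.44  3.02] 32.7
-0.3 15 180 [-0.09  0.75  2.48  3.05  1.4  -1.58] 0.0
-0.3 15 270 [-0.09  0.75  2.48  3.05  1.4  -0.01] 0.0
-0.3 30 0 [-0.08  0.48  2.43  3.05  0.82  1.6 ] 0.0
-0.3 30 90 [-0.14  0.46  2.42  2.92  0.78 -3.02] 12.6
-0.3 30 180 [-0.08  0.48  2.43  3.05  0.82 -1.55] 0.0
-0.3 30 270 [-0.08  0.48  2.43  3.05  0.82  0.02] 0.0
```

```bash
cat >> kin.py <<'E'
def go(pos,C,rows=8,s=None):  # print rotvec deg + shift m in current tool frame; joint path
    if s is None:
        from rig import r; s=r.sense()
    p0=np.array(s['eef_pos']);C0=R.from_euler('xyz',s['tcp_rot']); rv=(C0.inv()*C).as_rotvec(degrees=True); sh=C0.inv().apply(np.array(pos)-p0)/1000
    print('total',rv.round(2),sh.round(4),'angle',np.linalg.norm(rv).round(1),'dist',np.linalg.norm(sh).round(3))
    q=np.array(s['qpos'])
    for k in range(1,rows+1):
        f=k/rows; q,e=ik(p0+f*(np.array(pos)-p0),C0*R.from_rotvec(f*rv,degrees=True),q)
        w=fk(q,P)[0]-fk(q,P)[1].apply([0,0,P[5]]); print('%g %.1f %.1f %.1f %.4f %.4f %.4f |'%(k,*(f*rv),*(f*sh)),q.round(2),'wrist',w.round(),round(e,1))
E
python3 - <<'E'
from kin import *
go([480,-150,330],orient(23.7,20,270),16)
E
```

```text
total [ 103.88 -110.51  -87.71] [-0.2678 -0.6509 -0.4138] angle 175.2 dist 0.816
1 6.5 -6.9 -5.5 -0.0167 -0.0407 -0.0259 | [ 0.84  0.48  1.47  0.76  1.8  -0.69] wrist [465. 524. 562.] 0.0
2 13.0 -13.8 -11.0 -0.0335 -0.0814 -0.0517 | [ 0.84  0.44  1.46  0.59  1.84 -0.8 ] wrist [460. 516. 593.] 0.0
3 19.5 -20.7 -16.4 -0.0502 -0.1220 -0.0776 | [ 0.85  0.39  1.48  0.43  1.85 -0.92] wrist [446. 503. 620.] 0.0
4 26.0 -27.6 -21.9 -0.0670 -0.1627 -0.1035 | [ 0.85  0.33  1.52  0.27  1.83 -1.05] wrist [423. 486. 643.] 0.0
5 32.5 -34.5 -27.4 -0.0837 -0.2034 -0.1293 | [ 0.86  0.26  1.58  0.12  1.78 -1.17] wrist [395. 461. 660.] 0.0
6 39.0 -41.4 -32.9 -0.1004 -0.2441 -0.1552 | [ 0.87  0.18  1.66 -0.03  1.71 -1.28] wrist [361. 429. 670.] 0.0
7 45.4 -48.3 -38.4 -0.1172 -0.2848 -0.1810 | [ 0.88  0.08  1.76 -0.17  1.61 -1.39] wrist [324. 389. 674.] 0.0
8 51.9 -55.3 -43.9 -0.1339 -0.3255 -0.2069 | [ 0.87 -0.02  1.87 -0.3   1.49 -1.48] wrist [287. 341. 671.] 0.0
9 58.4 -62.2 -49.3 -0.1506 -0.3661 -0.2328 | [ 0.85 -0.13  1.99 -0.42  1.36 -1.58] wrist [251. 284. 662.] 0.0
10 64.9 -69.1 -54.8 -0.1674 -0.4068 -0.2586 | [ 0.79 -0.25  2.12 -0.53  1.2  -1.69] wrist [219. 220. 645.] 0.0
11 71.4 -76.0 -60.3 -0.1841 -0.4475 -0.2845 | [ 0.66 -0.38  2.25 -0.62  0.99 -1.86] wrist [191. 148. 622.] 0.0
12 77.9 -82.9 -65.8 -0.2009 -0.4882 -0.3104 | [ 0.39 -0.48  2.36 -0.57  0.68 -2.2 ] wrist [171.  70. 594.] 0.0
13 84.4 -89.8 -71.3 -0.2176 -0.5289 -0.3362 | [ 0.   -0.51  2.45 -0.04  0.35 -3.02] wrist [159.   0. 561.] 7.5
14 90.9 -96.7 -76.7 -0.2343 -0.5695 -0.3621 | [-0.05 -0.45  2.52 -0.15  0.08 -3.02] wrist [155.  -7. 520.] 54.0
15 97.4 -103.6 -82.2 -0.2511 -0.6102 -0.3880 | [-0.1  -0.4   2.51 -0.27  0.   -3.02] wrist [168. -17. 515.] 100.0
16 103.9 -110.5 -87.7 -0.2678 -0.6509 -0.4138 | [-0.14 -0.36  2.47 -0.37  0.   -3.01] wrist [190. -26. 525.] 142.3
```

```bash
cat >> kin.py <<'E'
def jgo(qt,rows,per=8,s=None):  # joint-space rows
    if s is None:
        from rig import r; s=r.sense()
    q0=np.array(s['qpos']); p0,C0=fk(q0,P)
    for k in range(1,rows+1):
        q=q0+(np.array(qt)-q0)*k/rows; p,C=fk(q,P)
        print('%.1f %.1f %.1f %.3f %.3f %.3f 255;'%(*(C0.inv()*C).as_rotvec(degrees=True),*(C0.inv().apply(p-p0)/1000)), '  #',p.round(),'wrist',(p-C.apply([0,0,P[5]])).round())
        if k%per==0 and k<rows: p0,C0=p,C; print('--')
E
python3 - <<'E'
from kin import *
yaw=23.7;d=np.array([np.cos(np.radians(yaw)),np.sin(np.radians(yaw))])
q,e=ik(np.r_[np.array([614.6,-112.1])-130*d,300],orient(yaw,20,270),[-.6,.5,2.2,2,1,.3]); print(q.round(2),e)
jgo(q,16)
E
```

```text
[-0.98  0.19  2.31  1.5   1.19  0.68] 1.2221335055073723e-12
-7.8 1.7 8.7 -0.029 -0.008 -0.052 255;   # [220. 580. 366.] wrist [504. 460. 521.]
-15.6 4.0 17.4 -0.057 -0.021 -0.103 255;   # [273. 553. 365.] wrist [538. 389. 513.]
-23.3 6.9 26.0 -0.085 -0.041 -0.152 255;   # [323. 520. 364.] wrist [562. 315. 506.]
-31.0 10.5 34.4 -0.112 -0.065 -0.200 255;   # [370. 482. 362.] wrist [576. 242. 498.]
-38.7 14.7 42.6 -0.138 -0.096 -0.245 255;   # [413. 440. 360.] wrist [581. 169. 491.]
-46.3 19.6 50.5 -0.164 -0.131 -0.286 255;   # [451. 394. 358.] wrist [576.  98. 483.]
-53.8 25.3 58.1 -0.187 -0.172 -0.324 255;   # [485. 344. 355.] wrist [562.  30. 476.]
-61.1 31.7 65.4 -0.210 -0.217 -0.358 255;   # [512. 290. 352.] wrist [540. -33. 469.]
--
-5.6 6.3 8.7 -0.006 0.028 -0.053 255;   # [534. 234. 348.] wrist [511. -91. 462.]
-10.7 13.1 17.4 -0.018 0.052 -0.107 255;   # [549. 176. 343.] wrist [ 476. -142.  455.]
-15.3 20.4 26.1 -0.035 0.071 -0.162 255;   # [558. 116. 337.] wrist [ 436. -187.  448.]
-19.3 28.2 34.6 -0.056 0.086 -0.215 255;   # [559.  57. 331.] wrist [ 392. -224.  442.]
-22.7 36.5 43.0 -0.083 0.095 -0.268 255;   # [553.  -2. 325.] wrist [ 345. -253.  436.]
-25.5 45.4 51.1 -0.114 0.100 -0.318 255;   # [541. -59. 317.] wrist [ 296. -275.  430.]
-27.6 54.8 58.9 -0.149 0.099 -0.364 255;   # [ 521. -114.  309.] wrist [ 247. -288.  424.]
-29.0 64.7 66.4 -0.188 0.093 -0.407 255;   # [ 496. -164.  300.] wrist [ 199. -295.  418.]
```

Run:
```python
from kin import *
jgo([-.98,.19,2.31,1.5,1.19,.68],21,7)
```

```text
-6.0 1.2 6.6 -0.022 -0.006 -0.040 255;   # [207. 586. 367.] wrist [494. 477. 523.]
-11.9 2.8 13.2 -0.043 -0.014 -0.079 255;   # [248. 566. 366.] wrist [523. 423. 517.]
-17.8 4.8 19.8 -0.064 -0.026 -0.118 255;   # [288. 544. 365.] wrist [546. 368. 512.]
-23.7 7.1 26.3 -0.086 -0.042 -0.155 255;   # [326. 518. 365.] wrist [563. 312. 506.]
-29.6 9.7 32.7 -0.106 -0.060 -0.192 255;   # [362. 490. 364.] wrist [574. 255. 500.]
-35.5 12.8 39.0 -0.126 -0.082 -0.227 255;   # [396. 459. 362.] wrist [580. 199. 495.]
-41.3 16.2 45.1 -0.146 -0.107 -0.260 255;   # [427. 425. 361.] wrist [580. 144. 489.]
--
-5.2 3.7 6.6 -0.013 0.015 -0.041 255;   # [455. 389. 359.] wrist [575.  90. 484.]
-10.2 7.6 13.2 -0.028 0.028 -0.083 255;   # [481. 350. 357.] wrist [564.  39. 478.]
-15.0 12.0 19.7 -0.045 0.037 -0.125 255;   # [503. 310. 355.] wrist [549. -10. 473.]
-19.6 16.7 26.2 -0.064 0.042 -0.167 255;   # [522. 268. 352.] wrist [530. -56. 468.]
-24.0 21.7 32.6 -0.085 0.045 -0.208 255;   # [537. 225. 349.] wrist [507. -99. 463.]
-28.1 27.1 38.9 -0.108 0.044 -0.248 255;   # [549. 180. 346.] wrist [ 480. -138.  458.]
-31.9 32.9 45.0 -0.132 0.039 -0.287 255;   # [556. 135. 342.] wrist [ 450. -174.  453.]
--
-3.2 5.6 6.7 0.006 0.024 -0.038 255;   # [560.  90. 338.] wrist [ 417. -204.  448.]
-6.0 11.5 13.4 0.008 0.047 -0.078 255;   # [559.  44. 333.] wrist [ 383. -231.  443.]
-8.4 17.5 20.1 0.006 0.069 -0.118 255;   # [554.  -1. 328.] wrist [ 347. -253.  438.]
-10.5 23.8 26.8 0.001 0.088 -0.158 255;   # [545. -45. 323.] wrist [ 310. -270.  433.]
-12.1 30.3 33.4 -0.009 0.106 -0.198 255;   # [533. -87. 317.] wrist [ 272. -283.  429.]
-13.3 37.0 39.9 -0.021 0.122 -0.238 255;   # [ 516. -128.  311.] wrist [ 235. -292.  424.]
-14.1 43.8 46.4 -0.038 0.135 -0.276 255;   # [ 496. -166.  304.] wrist [ 198. -296.  420.]
```

```bash
python3 -m creep '-6 1.2 6.6 -0.022 -0.006 -0.04 255; -11.9 2.8 13.2 -0.043 -0.014 -0.079 255; -17.8 4.8 19.8 -0.064 -0.026 -0.118 255; -23.7 7.1 26.3 -0.086 -0.042 -0.155 255; -29.6 9.7 32.7 -0.106 -0.06 -0.192 255; -35.5 12.8 39 -0.126 -0.082 -0.227 255; -41.3 16.2 45.1 -0.146 -0.107 -0.26 255'
python3 -m creep '-5.2 3.7 6.6 -0.013 0.015 -0.041 255; -10.2 7.6 13.2 -0.028 0.028 -0.083 255; -15 12 19.7 -0.045 0.037 -0.125 255; -19.6 16.7 26.2 -0.064 0.042 -0.167 255; -24 21.7 32.6 -0.085 0.045 -0.208 255; -28.1 27.1 38.9 -0.108 0.044 -0.248 255; -31.9 32.9 45 -0.132 0.039 -0.287 255'
python3 -c "
from kin import *
jgo([-.98,.19,2.31,1.5,1.19,.68],8)
from rig import r;print(r.sense()['qpos'].round(2))"
```

```text
clock: 2.35
eef_pos: [427.1, 425.8, 364.0]
tcp_rot: [-2.298, -0.978, 1.132]
contact_force: [0.3, 0.3, 0.5]
opening: 0.0
grasp_force: 0.0
clock: 3.22
eef_pos: [556.6, 136.0, 343.0]
tcp_rot: [-1.948, -0.54, -0.13]
contact_force: [1.0, 0.2, -0.4]
opening: -0.0
grasp_force: 0.0
-2.8 4.9 5.8 0.005 0.021 -0.034 255;   # [560.  96. 339.] wrist [ 422. -200.  447.]
-5.4 10.0 11.7 0.008 0.042 -0.068 255;   # [560.  56. 335.] wrist [ 392. -224.  443.]
-7.7 15.2 17.5 0.007 0.061 -0.104 255;   # [557.  17. 330.] wrist [ 361. -245.  439.]
-9.6 20.6 23.4 0.004 0.079 -0.139 255;   # [551. -22. 326.] wrist [ 329. -262.  435.]
-11.3 26.2 29.2 -0.002 0.095 -0.175 255;   # [542. -60. 321.] wrist [ 296. -276.  431.]
-12.7 31.9 34.9 -0.011 0.109 -0.210 255;   # [529. -97. 315.] wrist [ 263. -286.  427.]
-13.7 37.8 40.6 -0.023 0.123 -0.244 255;   # [ 514. -133.  310.] wrist [ 230. -292.  424.]
-14.4 43.9 46.2 -0.038 0.134 -0.278 255;   # [ 496. -166.  304.] wrist [ 198. -296.  420.]
[-0.37  0.3   2.04  1.31  1.37  0.25]
```

```bash
python3 -m creep '-2.8 4.9 5.8 0.005 0.021 -0.034 255; -5.4 10 11.7 0.008 0.042 -0.068 255; -7.7 15.2 17.5 0.007 0.061 -0.104 255; -9.6 20.6 23.4 0.004 0.079 -0.139 255; -11.3 26.2 29.2 -0.002 0.095 -0.175 255; -12.7 31.9 34.9 -0.011 0.109 -0.21 255; -13.7 37.8 40.6 -0.023 0.123 -0.244 255; -14.4 43.9 46.2 -0.038 0.134 -0.278 255'
python3 - <<'E'
from kin import *
C=orient(23.7,20,270); d=C.apply([0,0,1])
go(np.array([614.6,-112.1,127])-60*d,C,6)
E
```

```text
clock: 4.22
eef_pos: [496.0, -165.9, 303.2]
tcp_rot: [-1.914, -0.005, -1.159]
contact_force: [0.1, -0.3, -0.3]
opening: 0.0
grasp_force: 0.0
total [-0.32 -0.17  0.23] [-0.0024  0.1217  0.122 ] angle 0.4 dist 0.172
1 -0.1 -0.0 0.0 -0.0004 0.0203 0.0203 | [-0.95  0.25  2.32  1.56  1.17  0.6 ] wrist [ 210. -290.  394.] 0.0
2 -0.1 -0.1 0.1 -0.0008 0.0406 0.0407 | [-0.91  0.32  2.33  1.62  1.15  0.52] wrist [ 221. -285.  368.] 0.0
3 -0.2 -0.1 0.1 -0.0012 0.0609 0.0610 | [-0.88  0.39  2.33  1.68  1.14  0.44] wrist [ 232. -280.  342.] 0.0
4 -0.2 -0.1 0.2 -0.0016 0.0811 0.0813 | [-0.85  0.46  2.33  1.74  1.14  0.37] wrist [ 244. -275.  317.] 0.0
5 -0.3 -0.1 0.2 -0.0020 0.1014 0.1016 | [-0.81  0.53  2.32  1.8   1.14  0.3 ] wrist [ 255. -270.  291.] 0.0
6 -0.3 -0.2 0.2 -0.0024 0.1217 0.1220 | [-0.78  0.6   2.31  1.86  1.15  0.23] wrist [ 266. -265.  265.] 0.0
```

```bash
python3 -m creep '-0.1 0 0 0 0.02 0.02 255; -0.1 -0.1 0.1 -0.001 0.041 0.041 255; -0.2 -0.1 0.1 -0.001 0.061 0.061 255; -0.2 -0.1 0.2 -0.002 0.081 0.081 255; -0.3 -0.1 0.2 -0.002 0.101 0.102 255; -0.3 -0.2 0.2 -0.002 0.122 0.122 255; -0.3 -0.2 0.2 -0.002 0.122 0.122 255'
python3 - <<'E'
from kin import *
from h import *
from rig import r
C=orient(23.7,20,270); d=C.apply([0,0,1])
go(np.array([614.6,-112.1,127])+22*d,C,4)
ims=[]
for n,(u,v) in(("side",(285,230)),("top",(305,185))):
    f=r.grab_frame(n); I=f["img"][:,:,::-1].copy(); u0,v0=u-33,v-50
    ims.append(cv2.resize(I[v0:v0+100,u0:u0+66],None,fx=6,fy=6,interpolation=2))
cv2.imwrite("pics/a.png",np.hstack(ims))
E
```

```text
clock: 5.1
eef_pos: [564.3, -132.9, 146.5]
tcp_rot: [-1.918, 0.001, -1.151]
contact_force: [0.1, 0.8, -0.2]
opening: 0.002
grasp_force: 0.0
total [-0.1   0.36  0.06] [ 0.0017 -0.0002  0.0798] angle 0.4 dist 0.08
1 -0.0 0.1 0.0 0.0004 -0.0000 0.0199 | [-0.73  0.62  2.3   1.9   1.14  0.23] wrist [ 286. -257.  257.] 0.0
2 -0.1 0.2 0.0 0.0008 -0.0001 0.0399 | [-0.69  0.64  2.28  1.95  1.13  0.22] wrist [ 303. -250.  251.] 0.0
3 -0.1 0.3 0.0 0.0013 -0.0001 0.0598 | [-0.65  0.66  2.26  2.    1.12  0.22] wrist [ 320. -242.  244.] 0.0
4 -0.1 0.4 0.1 0.0017 -0.0002 0.0798 | [-0.61  0.68  2.24  2.04  1.11  0.21] wrist [ 337. -234.  237.] 0.0
```

View pics/a.png

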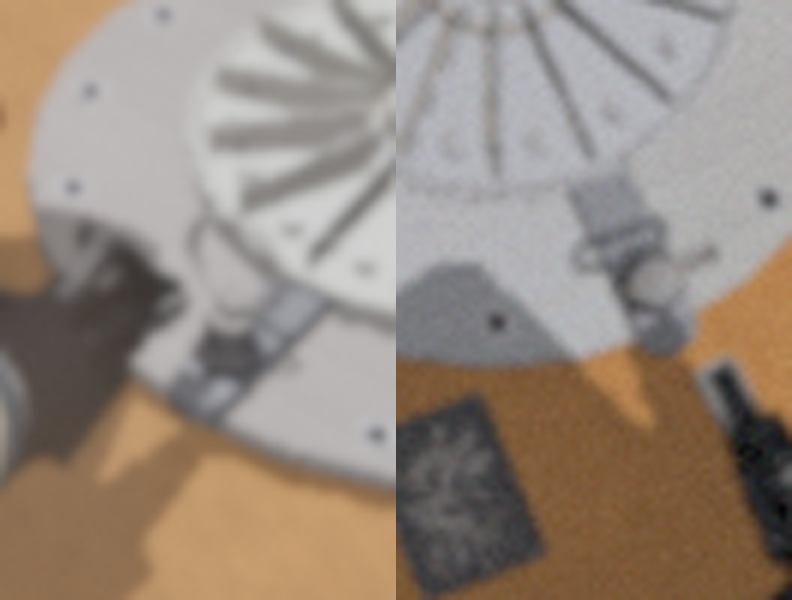

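The side view shows the fingertip left of the ring (tip at crop (170,295), ring at (225,270)). The top view shows the tip at crop (722,370) and the ring at about (620,250). I'll check the alignment by projecting the planned geometry into the top image.

Run:
```python
from kin import *
from h import *
from rig import r
s=r.sense();C=R.from_euler('xyz',s['tcp_rot']);d=C.apply([0,0,1]);p=s['eef_pos']
f=r.grab_frame("top");g=r.grab_frame("side")
A=np.array([p-100*d,p-50*d,p,p+60*d]); b=np.radians(203.7)
n=np.array([-np.sin(b),np.cos(b),0]); c=np.array([614.6,-112.1,127]); a=np.linspace(0,2*np.pi,13)
ring=c+27*(np.cos(a)[:,None]*n+np.sin(a)[:,None]*[0,0,1])
ims=[]
for q,(u,v) in((g,(285,230)),(f,(305,185))):
    I=cv2.resize(q["img"][v-50:v+50,u-33:u+33,::-1],None,fx=6,fy=6,interpolation=2).copy()
    k=lambda X:[tuple(int(x) for x in (w-[u-33,v-50])*6+3) for w in proj(q,X)]
    for w in k(A): cv2.circle(I,w,4,(0,0,255),-1)
    for w in k(ring): cv2.circle(I,w,3,(0,255,0),-1)
    ims.append(I)
cv2.imwrite("pics/b.png",np.hstack(ims))
for q in(f,g):
    W=cloud(q);D=W-p; t=D@d; rr=np.linalg.norm(D-t[...,None]*d,axis=-1); m=(t>-60)&(t<10)&(rr<25)&(W[...,2]>110)
    L=W[m]-p; print(m.sum(),'tool-frame mean',C.inv().apply(L).mean(0).round(1),'max',C.inv().apply(L).max(0).round(1),'min',C.inv().apply(L).min(0).round(1))
```

```text
95 tool-frame mean [ -3.6  -9.2 -27.1] max [ 9.5 19.  -2.6] min [-15.1 -23.7 -59.1]
97 tool-frame mean [  8.9  -7.6 -35.5] max [15.5 20.2 -1.8] min [ -8.5 -23.6 -59.8]
```

View pics/b.png

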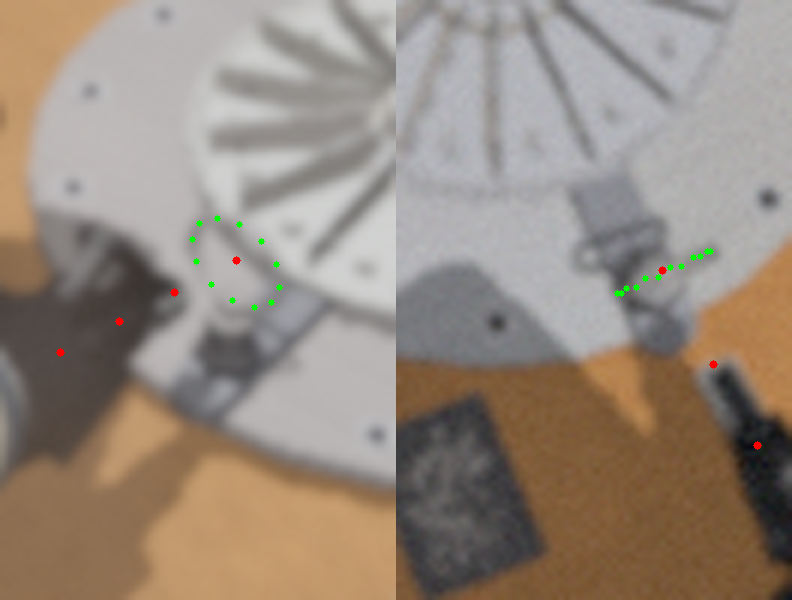

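The projected ring and finger axis coincide with the picture in both views. In the top view the ring is the streak from (617,293) to (715,250), and what I took for the ring was its shadow. The axis goes through the opening, so I'll insert.

```bash
python3 -m creep '0 0.1 0 0 0 0.015 255; 0 0.2 0 0.001 0 0.03 255; 0 0.3 0 0.001 0 0.045 255; 0 0.4 0 0.0015 0 0.055 255; 0 0.4 0 0.0015 0 0.065 255; 0 0.4 0 0.0015 0 0.073 255; 0 0.4 0 0.0015 0 0.08 255; 0 0.4 0 0.0015 0 0.08 255'
```

```text
clock: 6.3
eef_pos: [633.7, -105.7, 120.1]
tcp_rot: [-1.916, -0.003, -1.162]
contact_force: [0.1, -0.1, -0.1]
opening: 0.002
grasp_force: 0.0
```

```bash
python3 -m creep '0 0 0 0 -0.002 -0.0007 255; 0 0 0 0 -0.004 -0.0014 255; 0 0 0 0 -0.006 -0.002 255; 0 0 0 0 -0.0075 -0.0027 255; 0 0 0 0 -0.0075 -0.0027 255'
python3 -m creep '0 0 0 0 -0.0015 -0.0005 255; 0 0 0 0 -0.003 -0.001 255; 0 0 0 0 -0.0045 -0.0016 255; 0 0 0 0 -0.0055 -0.002 255; 0 0 0 0 -0.0055 -0.002 255'
python3 -m creep '0 0 0 0 -0.0015 -0.0005 255; 0 0 0 0 -0.003 -0.001 255; 0 0 0 0 -0.0045 -0.0016 255;  0 0 0 0 -0.0045 -0.0016 255'
```

```text
clock: 6.92
eef_pos: [633.2, -106.1, 128.0]
tcp_rot: [-1.917, -0.003, -1.163]
contact_force: [1.2, -0.2, -2.1]
opening: -0.005
grasp_force: 1.2
clock: 7.55
eef_pos: [633.3, -105.9, 134.1]
tcp_rot: [-1.916, -0.003, -1.163]
contact_force: [-1.0, -0.1, -6.2]
opening: -0.002
grasp_force: 2.7
clock: 8.05
eef_pos: [633.4, -105.9, 139.0]
tcp_rot: [-1.916, -0.003, -1.163]
contact_force: [-1.8, -0.5, -7.1]
opening: 0.0
grasp_force: 3.1
```

```bash
python3 -m creep '0 0 0 0 -0.0015 -0.0005 255; 0 0 0 0 -0.0033 -0.0012 255; 0 0 0 0 -0.0033 -0.0012 255'
cat > look.py <<'E'
from kin import *
from h import *
from rig import r
from scipy.optimize import least_squares
def ringfit(name,b0):
    f=r.grab_frame(name);W=cloud(f);S=np.array([802.4,-29.7]);D=W[...,:2]-S;rad=np.hypot(D[...,0],D[...,1]);az=np.degrees(np.arctan2(D[...,1],D[...,0]))%360
    m=(abs(rad-205)<12)&(W[...,2]>104)&(W[...,2]<190)&(abs(az-b0)<14); return np.c_[az[m],rad[m],W[m][:,2]]
E
python3 - <<'E'
from look import *
s=r.sense(); print(s['qpos'].round(3))
for n in("top","side"):
    a=ringfit(n,203.7); print(n,len(a),a.mean(0).round(1),'top z',np.sort(a[:,2])[-6:].round(1))
f=dict(np.load('top0.npz'));W=cloud(f)
# rows plan for swing: 7 rows of 3 deg = 21 deg about spindle
p0=s['eef_pos'];C0=R.from_euler('xyz',s['tcp_rot']);S=np.array([802.4,-29.7,0]);q=s['qpos']
for k in range(1,11):
    Z=R.from_euler('z',-2.1*k,degrees=True);p=S+Z.apply(p0-S);C=Z*C0;q,e=ik(p,C,q)
    print('%.2f %.2f %.2f %.4f %.4f %.4f 255;'%(*(C0.inv()*C).as_rotvec(degrees=True),*(C0.inv().apply(p-p0)/1000)),q.round(2),round(e,1))
E
```

```text
clock: 8.43
eef_pos: [633.4, -105.9, 142.5]
tcp_rot: [-1.916, -0.003, -1.163]
contact_force: [-1.3, -0.4, -7.4]
opening: 0.002
grasp_force: 3.3
[-0.609  0.636  2.241  2.024  1.097  0.249]
top 83 [203.4 206.1 158.4] top z [170.2 171.6 172.  172.2 172.6 176.1]
side 83 [207.5 207.1 143.3] top z [169.4 170.2 170.4 171.7 172.4 172.8]
-0.01 1.98 0.71 -0.0068 -0.0000 0.0000 255; [-0.58  0.62  2.28  2.1   1.09  0.22] 0.0
-0.01 3.95 1.42 -0.0136 -0.0001 0.0003 255; [-0.56  0.61  2.31  2.18  1.09  0.19] 0.0
-0.02 5.93 2.13 -0.0204 -0.0003 0.0007 255; [-0.52  0.61  2.34  2.26  1.1   0.16] 0.0
-0.02 7.90 2.84 -0.0271 -0.0006 0.0015 255; [-0.49  0.61  2.36  2.34  1.1   0.13] 0.0
-0.03 9.88 3.55 -0.0338 -0.0010 0.0024 255; [-0.44  0.61  2.39  2.43  1.11  0.1 ] 0.0
-0.04 11.86 4.27 -0.0405 -0.0014 0.0036 255; [-0.4   0.61  2.41  2.52  1.12  0.07] 0.0
-0.04 13.83 4.98 -0.0471 -0.0019 0.0050 255; [-0.35  0.61  2.43  2.62  1.13  0.05] 0.0
-0.05 15.81 5.69 -0.0537 -0.0025 0.0066 255; [-0.3   0.61  2.45  2.72  1.14  0.04] 0.0
-0.05 17.78 6.40 -0.0602 -0.0032 0.0085 255; [-0.24  0.61  2.46  2.81  1.15  0.02] 0.0
-0.06 19.76 7.11 -0.0666 -0.0040 0.0106 255; [-0.18  0.61  2.47  2.91  1.16  0.01] 0.0
```

```bash
python3 -m creep '0 1 0.35 -0.0034 0 0 255; 0 2.8 1 -0.0097 -0.0001 0.0001 255; 0 4.9 1.8 -0.017 -0.0002 0.0005 255; 0 7 2.5 -0.024 -0.0005 0.0011 255; -0.03 9.1 3.3 -0.0312 -0.0008 0.002 255; 0 10.9 3.9 -0.0372 -0.0012 0.003 255; -0.04 11.9 4.3 -0.0405 -0.0014 0.0036 255; -0.04 11.9 4.3 -0.0405 -0.0014 0.0036 255'
python3 - <<'E'
from look import *
s=r.sense();print((s['eef_pos']-[802.4,-29.7,0]).round(1))
for n in("top","side"):
    a=ringfit(n,191.1); print(n,len(a),a.mean(0).round(1),'top z',np.sort(a[:,2])[-6:].round(1))
E
```

```text
clock: 9.52
eef_pos: [620.6, -66.5, 142.1]
tcp_rot: [-1.917, -0.002, -1.382]
contact_force: [-1.4, 0.4, -6.9]
opening: -0.002
grasp_force: 3.8
[-181.8  -36.8  142.1]
top 87 [191.  206.6 157.7] top z [172.6 173.2 173.3 173.8 177.  179.3]
side 98 [194.4 206.5 143.7] top z [169.9 170.  170.4 171.7 172.8 174.3]
```

```bash
python3 -m creep '0 1 0.35 -0.0034 0 0 255; 0 2.5 0.9 -0.0085 -0.0001 0.0001 255; 0 4.2 1.5 -0.0145 -0.0001 0.0003 255; 0 5.9 2.1 -0.0204 -0.0003 0.0007 255; 0 7 2.5 -0.024 -0.0005 0.0011 255; 0 7.7 2.8 -0.0264 -0.0006 0.0014 255; 0 7.7 2.8 -0.0264 -0.0006 0.0014 255'
python3 - <<'E'
from look import *
s=r.sense();d=(s['eef_pos']-[802.4,-29.7,0]);print(d.round(1),204.27-np.degrees(np.arctan2(d[1],d[0]))%360)
for n in("top","side"):
    a=ringfit(n,182.7); print(n,len(a),a.mean(0).round(1),'top z',np.sort(a[:,2])[-6:].round(1))
E
```

```text
clock: 10.5
eef_pos: [617.4, -40.9, 142.2]
tcp_rot: [-1.916, -0.002, -1.526]
contact_force: [-3.6, 0.2, -7.5]
opening: 0.004
grasp_force: 3.8
[-185.   -11.2  142.2] 20.82003255593233
top 90 [183.2 206.6 158.9] top z [172.2 172.3 172.7 174.1 174.6 177.2]
side 105 [186.  206.2 144.6] top z [171.3 172.8 173.3 173.3 173.8 174.1]
```

```bash
python3 -m creep '0 0 0 0 0.002 0.0007 255; 0 0 0 0 0.004 0.0014 255; 0 0 0 0 0.006 0.0021 255; 0 0 0 0 0.0085 0.003 255; 0 0 0 0 0.011 0.004 255; 0 0 0 0 0.0135 0.0049 255; 0 0 0 0 0.0162 0.0059 255; 0 0 0 0 0.0162 0.0059 255'
python3 - <<'E'
from look import *
s=r.sense();d=(s['eef_pos']-[802.4,-29.7,0]);print(d.round(1),204.27-np.degrees(np.arctan2(d[1],d[0]))%360)
for n in("top","side"):
    a=ringfit(n,182.7); print(n,len(a),a.mean(0).round(1),'top z',np.sort(a[:,2])[-6:].round(1))
E
```

```text
clock: 11.6
eef_pos: [617.5, -41.1, 124.9]
tcp_rot: [-1.916, -0.002, -1.526]
contact_force: [0.2, 0.7, 0.4]
opening: -0.003
grasp_force: 0.0
[-184.9  -11.4  124.9] 20.754485686910243
top 85 [183.1 206.3 146.4] top z [166.1 166.7 168.5 168.9 170.4 171. ]
side 101 [186.  206.5 140.3] top z [166.6 166.8 167.1 168.2 168.2 168.7]
```

```bash
python3 -m creep '0 0.4 0.1 -0.0015 0 0 255; 0 0.9 0.3 -0.003 0 0 255; 0 1.3 0.5 -0.0045 0 0 255; 0 1.7 0.6 -0.006 0 0 255; 0 2 0.7 -0.007 0 0.0001 255; 0 2.3 0.8 -0.008 0 0.0001 255; 0 2.6 0.9 -0.009 0 0.0001 255; 0 2.6 0.9 -0.009 0 0.0001 255'
python3 - <<'E'
from look import *
for n in("top","side"):
    a=ringfit(n,181); print(n,len(a),a.mean(0).round(1),'top z',np.sort(a[:,2])[-6:].round(1))
E
```

```text
clock: 12.7
eef_pos: [617.2, -31.8, 125.0]
tcp_rot: [-1.916, -0.002, -1.574]
contact_force: [0.7, -0.1, 0.2]
opening: -0.001
grasp_force: 0.0
top 84 [182.1 206.2 145.8] top z [166.  167.1 167.2 167.6 169.  169.8]
side 125 [184.4 205.8 137.3] top z [166.5 166.6 168.  168.8 168.9 169. ]
```

```bash
python3 -m creep '0 0.2 0.1 -0.0007 0 0 255; 0 0.4 0.1 -0.0014 0 0 255; 0 0.6 0.2 -0.0021 0 0 255; 0 0.8 0.3 -0.0028 0 0 255; 0 1 0.4 -0.0035 0 0 255; 0 1.2 0.4 -0.0042 0 0 255; 0 1.4 0.5 -0.0049 0 0 255; 0 1.4 0.5 -0.0049 0 0 255'
python3 - <<'E'
from look import *
for n in("top","side"):
    a=ringfit(n,180); print(n,len(a),a.mean(0).round(1),'top z',np.sort(a[:,2])[-6:].round(1))
E
```

```text
clock: 13.8
eef_pos: [617.3, -27.1, 125.2]
tcp_rot: [-1.916, -0.003, -1.6]
contact_force: [0.6, -3.3, 1.4]
opening: -0.001
grasp_force: 1.8
top 85 [181.2 206.8 145.9] top z [164.3 164.8 167.3 167.8 168.1 170.2]
side 125 [183.3 205.9 138.7] top z [165.3 165.4 165.9 166.4 166.4 170.2]
```

```bash
python3 -m creep '0 0.1 0.1 -0.0005 0 0 255; 0 0.3 0.1 -0.001 0 0 255; 0 0.4 0.1 -0.0015 0 0 255; 0 0.6 0.2 -0.002 0 0 255; 0 0.6 0.2 -0.002 0 0 255'
python3 -m creep '0 0.1 0.1 -0.0005 0 0 255; 0 0.3 0.1 -0.001 0 0 255; 0 0.4 0.1 -0.0015 0 0 255; 0 0.6 0.2 -0.002 0 0 255; 0 0.6 0.2 -0.002 0 0 255'
python3 - <<'E'
from look import *
for n in("top","side"):
    a=ringfit(n,180); print(n,len(a),a.mean(0).round(1),'top z',np.sort(a[:,2])[-6:].round(1))
E
```

```text
clock: 14.52
eef_pos: [617.3, -24.8, 125.0]
tcp_rot: [-1.916, -0.003, -1.611]
contact_force: [-0.1, -3.6, 0.6]
opening: -0.001
grasp_force: 1.4
clock: 15.15
eef_pos: [617.1, -22.7, 124.7]
tcp_rot: [-1.917, -0.003, -1.622]
contact_force: [0.4, -0.8, -0.2]
opening: -0.002
grasp_force: 0.0
top 88 [179.1 206.2 143.3] top z [158.6 158.6 158.7 160.1 164.4 165.8]
side 100 [181.6 206.8 136. ] top z [160.2 160.8 160.9 162.  162.4 164.3]
```

Force dropped to near zero and the ring's top fell by about 9 mm, so the pin looks home. I'll centre the finger in the ring and compare against the initial home-state readings before withdrawing.

```bash
python3 -m creep '0 0 0 0.001 0 0 255; 0 0 0 0.003 0.001 0.0004 255; 0 0 0 0.0055 0.003 0.001 255; 0 0 0 0.006 0.0045 0.0016 255; 0 0 0 0.006 0.0045 0.0016 255'
python3 - <<'E'
from look import *
import numpy as np
def st(W,b0):
    S=np.array([802.4,-29.7]);D=W[...,:2]-S;rad=np.hypot(D[...,0],D[...,1]);az=np.degrees(np.arctan2(D[...,1],D[...,0]))%360
    m=(abs(rad-205)<12)&(W[...,2]>104)&(W[...,2]<190)&(abs(az-b0)<14); z=np.sort(W[m][:,2]); return m.sum(),z[-6:].round(1)
for n in("top","side"):
    print(n,'start',st(cloud(dict(np.load(n+'0.npz'))),203.7),'now',st(cloud(r.grab_frame(n)),179.7),st(cloud(r.grab_frame(n)),179.7))
E
```

```text
clock: 15.88
eef_pos: [617.0, -29.3, 120.0]
tcp_rot: [-1.916, -0.003, -1.623]
contact_force: [-0.7, 0.7, -0.2]
opening: 0.001
grasp_force: 0.0
top start (np.int64(47), array([157. , 157.8, 157.9, 158. , 158.1, 161.6])) now (np.int64(92), array([157.1, 157.7, 157.7, 158.2, 159.4, 160.4])) (np.int64(92), array([157.7, 157.9, 158.2, 159.7, 159.8, 164.6]))
side start (np.int64(95), array([158.4, 158.5, 159. , 159.3, 160.1, 162.4])) now (np.int64(95), array([156.9, 157.7, 157.9, 158.7, 160.7, 162.1])) (np.int64(93), array([157. , 157.4, 157.5, 159.1, 159.1, 162.4]))
```

The ring height matches the starting home state. Withdrawing straight back.

```bash
python3 -m creep '0 0 0 0 0 -0.006 255; 0 0 0 0 0 -0.014 255; 0 0 0 0 0 -0.024 255; 0 0 0 0 0 -0.036 255; 0 0 0 0 0 -0.05 255; 0 0 0 0 0 -0.065 255; 0 0 0 0 0 -0.075 255; 0 0 0 0 0 -0.075 255'
python3 - <<'E'
from look import *
ims=[]
for n,(u,v) in(("side",(272,222)),("top",(290,185))):
    f=r.grab_frame(n); a=ringfit(n,179.7); print(n,a.mean(0).round(1),np.sort(a[:,2])[-6:].round(1))
    ims.append(cv2.resize(f["img"][v-50:v+50,u-33:u+33,::-1],None,fx=6,fy=6,interpolation=2))
cv2.imwrite("pics/c.png",np.hstack(ims)); s=r.sense(); print(s['qpos'].round(2),s['contact_force'].round(1))
E
```

```text
clock: 17.08
eef_pos: [545.9, -25.4, 145.6]
tcp_rot: [-1.916, -0.003, -1.622]
contact_force: [-0.2, -0.5, -0.1]
opening: -0.004
grasp_force: 0.0
side [180.2 206.  130.7] [156.4 157.3 157.4 157.6 159.1 159.6]
top [179.9 208.1 136.2] [156.5 156.7 157.1 157.9 158.9 159.5]
[-0.04  0.66  2.61  3.15  1.36 -0.  ] [ 0.3 -0.3 -0.1]
```

View pics/c.png

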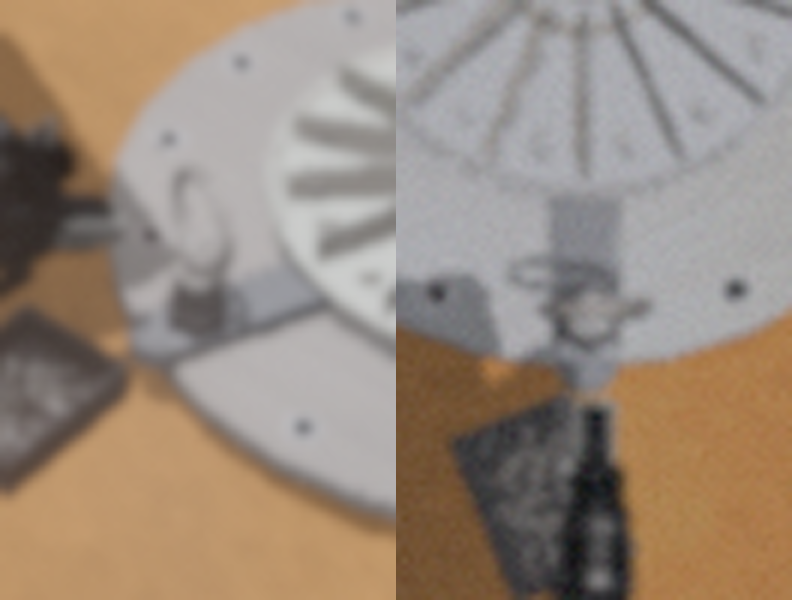

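The side view shows the ring at about (205,220), pin down in the next hole, with the finger clear at the left. The top view shows the arm pointing straight at the robot with holes evenly on both sides ((437,292) and (737,290)), and the tin untouched. Handing in.

```bash
python3 -c "
from rig import r
print(r.sign_off())"
```

```text
the job is handed in; nothing more can be done
None
```

The pin is home in the next hole clockwise: the ring is back at its starting height and the fingertip is clear. The job was handed in at about 17 s, with no verdict shown.

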